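Push a chipped tile through the flap of the dust-tight scrap box

ROBOT

A 6-joint arm with a two-finger parallel gripper is mounted at the origin on the work surface. World frame = base frame: x ahead of the robot, y to its left, z up, the work surface at z = 0. Lengths are in m, angles in rad, forces in N, time in s.
With the tool pointing down it reaches from about 0.35 to 0.975 m from the base axis. Payload 4.9 kg.
Tool frame: the origin (TCP) lies on the centre line of the jaws, within the pads' length; the fingertips stand 11 mm ahead of it and the grasp point (between the pads) lies 8 mm behind it; z points along the fingers, y is the direction in which the jaws open and shut (so a half turn about z gives the same grasp; the last joint's range is limited). The gripper opens to 85 mm and grips with 20 to 120 N. Pads are 22 mm wide; open, the fingers measure 114 mm over their backs; the gripper's body (76 mm by 85 mm) begins 54 mm behind the grasp point. The pads swing forward as they close: fully open they stand 13 mm farther back than shut.
Start: joints at [1.027, 0.053, 1.613, -0, 1.476, -0.119], TCP at [0.258, 0.569, 0.242] pointing down, gripper open.
Joint ranges: [-3.01, 3.01], [-1.01, 2.22], [0.06, 2.58], [-1.02, 4.17], [0.09, 2.62], [-3.14, 3.14]. Speed limits (rad/s): [2.57, 2.57, 3.14, 3.14, 3.14, 3.14].

INTERFACE

Orientations are given as a rotation vector (axis times angle).
In Python, from station import ctrl gives the robot as it stands.
- The arm moves only by the tool send_rows, never from a script. Its argument "series" is a list of rows, each an object of numbers: "tx", "ty", "tz": the shift along the tool's x, y, z in cm; "wx", "wy", "wz": the turn, a rotation vector about the tool's x, y, z in rad; "jaw": the closure, from 0 (fully open) to 1 (shut). In form: [{"tx": .., "ty": .., "tz": .., "wx": .., "wy": .., "wz": .., "jaw": ..}, ...]. A call has 1 to 5 rows; each row shifts and turns the pose as measured when the row begins, along the tool's axes as they then stand; what a row does not reach is not made up. A row lasts 1/8 s, in which the tool goes at most 62.5 mm and 10.7 degrees, less where a joint would pass 70% of its speed; a pose out of reach is approached as far as the arm can. A call is refused whole if a number of a shift passes 6.25 or a number of a turn 0.188, either way. A call with a gripper value outside its range is refused whole. The fingers move at their own pace and stop on an object; "squeeze" is the grip in N (left out, the last holds). Time passes only in rows, so rows that do not move let the fingers close. It gives the time, the measured TCP pose, the force and the opening at its end, in the units of the state.
- ctrl.get_obs(): the state, without advancing time (a new reading comes with each control period).
- ctrl.get_image(name): name is "side" or "top" or "wrist"; returns the picture (480x640x3 uint8, red, green, blue); there is no depth.
- ctrl.camera_info(name): a dict with "mtx" (3x3 intrinsics, pixels), "k1" (the pictures are not rectified: a ray, as slopes to the right and down, at radius r is drawn at 1 + k1 r^2 times it, then the intrinsics apply), "R" (3x3) and "t" (3): a world point X has camera coordinates R X + t. Camera axes: x right, y down, z forward; pixel columns grow to the right and rows downward; lengths in m; the calibration is good to about 2 mm. A picture is of the moment at which its call begins: read the wrist's pose just before it. camera_info takes no time and is no camera call; for the wrist camera it gives the pose at the moment of the call.
- ctrl.finish_job(): hands the job in, once; it reports no verdict.
The state is a dict: "t": time; "q": joint angles; "dq": joint speeds; "effort": joint torques, N m; "tool_pos": TCP position; "tool_rot": TCP orientation; "contact_force": force on the tool from outside, world axes, zero at the start; "wrist_torque": the same for the moment, N m; "opening": finger opening in m.
Only numpy, scipy, OpenCV 4.12 (cv2) and the standard library are available. Lean on these libraries where they do the work, as an engineer would, in place of code of your own. Each camera call takes 0.05 s, during which the arm holds its last target.

TASK

Put the chipped tile into the scrap box: with your fingertips push it steadily along the feed tray so that it swings the flap open, and keep pushing until it has tipped over the inner edge and slid down into the box, then draw the hand back so that the flap falls fully shut and keeps the dust in. The tile only slides on the tray, so do not pick it up, tip it up on the tray or bat it through. Leave the hand brush on the tray and everything else on the bench where it is.

Things in the scene. Friction and masses are not known exactly. Their poses are not given: they have to be found in the camera images.
- scrapbox: Fixed grey sheet-steel scrap box with a bare steel feed tray before it; stands turned on the bench. Origin: on the bench under the middle of the closed flap, in its plane. +x is the level feed direction, from the tray's open end to the flap and on into the box; +y left of it, z up. Box behind the flap: 364 mm long, 240 wide, 182 high, clear window in its roof; a black filter on its far end reaches 237.
- tray_mouth (a point): Middle of the feed tray's open end (no wall here), on its top face: box frame x = -300, y = 0, z = 100 mm. The tray is a smooth flat level sheet 100 mm above the bench. Cheeks 40 mm high stand along it at y = +-150 from x = -300 to -120, then run in like a funnel to y = +-95 at the flap (x = 0). Axes as the box.
- tray_edge (a point): Middle of the tray's inner edge, on its top face, inside the box: x = +32, y = 0, z = 100 mm in the box frame. Past it a smooth slide falls at 40 degrees to the box floor; a tile whose centre has passed this edge tips and slides down by itself. Axes as the box.
- hinge_mid (a point): Middle of the flap's hinge axis, across the top of the opening: x = 2, y = 0, z = 172 mm in the box frame, 72 above the tray. The clear opening under it is 190 mm wide and 68 high; the box roof's front lip is straight above it, top at 182 mm. Axes as the box.
- flap (a joint): The flap: a steel sheet 184 mm wide, 66 high, about 0.11 kg, hung from the hinge along its top and free-swinging. 0 rad = hanging shut (it cannot swing outwards); positive = lower edge swung inwards, away from the tray; about 0.5 while it rides on the tile. It falls back to 0 by its weight once nothing props it.
- flap_edge (a point): The middle of the flap's lower edge; 3 mm above the tray when shut.
- tile: The chipped tile: plain unglazed square tile 100 x 100 x 15 mm thick, about 0.26 kg, lying flat on the tray, one corner of about 35 mm broken off. Origin: centre of the square on its underside, 100 mm above the bench. Its x axis leads, within 0.45 rad of the feed direction at the start; the broken corner is at +x +y; the rear edge (x = -50) is whole and straight, 100 long.
- brush: Wooden hand brush, 162 x 34 x 33 mm high, lying on the tray along its left cheek (+y of the box). Origin: on its underside, 20 mm behind the middle of the bristles; the handle points to its -x, back to the tray's open end. To be left alone.
- brush_pot: White pot, 80 mm diameter, 95 high, with paint brushes standing in it to 190, on the bench beside the tray. Origin: centre of its underside. To be left alone.
- water: Clear water bottle, 64 mm diameter, 200 high, on the bench beside the box. Origin: centre of its underside. To be left alone.
- jar: Lidded glaze jar, 64 mm diameter, 70 high, on the bench beside the box. Origin: centre of its underside. To be left alone.
- dish: Small yellow dish, 110 mm diameter, 35 high, on the bench before the open end of the tray. Origin: centre of its underside. To be left alone.
- tiles: Stack of four sound tiles, 100 x 100 x 60 mm high, on the bench beside the box. Origin: centre of its underside. To be left alone.
- mug: Unglazed mug, 80 mm diameter, 85 high, on the bench before the open end of the tray. Origin: centre of its underside. To be left alone.
Things that resemble listed ones, but are neither listed nor needed, are in the scene too. What is meant by the tile is not black or turquoise, and is the smaller of those in its own colour.

How it is judged:
By the outcome, as a careful person would: the job done as asked, in the order asked, and still so for the second after the job is handed in, with the robot touching nothing.
It also fails if it takes over 38 s, if anything falls off the work surface, if the arm or the gripper's body presses on something with over 40 N, if the wrist force passes 120 N, or if a joint passes its speed limit or range.

## Working session

There is one attempt and no reset: what is moved stays moved. The work goes in short steps, Python scripts to look and compute and a tool call to move; the robot and the scene stay as the last step left them, time stands still between calls to the robot, and variables do not carry over. Pictures are saved under pics/ and viewed, and the job is handed in when it is done.

Besides the shell and the picture viewer there is one more tool, called after ">>>" as name(argument=value, ...) on one line, values as JSON. send_rows: Moves the arm, as the interface text tells. Its arguments: {"type":"object","properties":{"series":{"type":"array"},"squeeze":{"type":"number"}},"required":["series"]}

```bash
ls; mkdir -p pics
python3 - <<'E'
from station import ctrl
import cv2,numpy as np
print(ctrl.get_obs())
for n in ["side","top","wrist"]:
    ci=ctrl.camera_info(n); print(n,ci)
    im=ctrl.get_image(n); cv2.imwrite(f"pics/{n}0.png",im[:,:,::-1])
E
```

```text
pics
{'t': 0.0, 'q': array([ 1.02702960e+00,  5.33425104e-02,  1.61431621e+00,  1.60080823e-05,
        1.47603186e+00, -1.18962826e-01]), 'dq': array([-0.00036536,  0.00064902, -0.0001672 , -0.00096235,  0.00109737,
        0.00141069]), 'effort': array([-7.11772336e-04, -3.93674898e+01, -3.70174992e+01, -2.16564149e-04,
        7.06241568e-03,  1.18160193e-05]), 'tool_pos': array([0.25724139, 0.56892869, 0.24105865]), 'tool_rot': array([-0.66212934, -3.07030892,  0.00310731]), 'contact_force': array([-0.91844171,  0.26515303, -0.30491111]), 'wrist_torque': array([0.01214401, 0.00502227, 0.00786146]), 'opening': 0.08547151309946409}
side {'mtx': array([[485.15459194,   0.        , 314.46459243],
       [  0.        , 485.15459194, 238.31892889],
       [  0.        ,   0.        ,   1.        ]]), 'k1': -0.025382709607881557, 'R': array([[ 0.69983469, -0.71428876, -0.00479235],
       [-0.45051857, -0.43617579, -0.77896322],
       [ 0.55431437,  0.54730452, -0.62705131]]), 't': array([-0.32356311,  0.33719943,  0.83919381])}
top {'mtx': array([[538.00011998,   0.        , 310.69004247],
       [  0.        , 538.00011998, 241.83174297],
       [  0.        ,   0.        ,   1.        ]]), 'k1': -0.15121508372891684, 'R': array([[-0.0104571 , -0.9998669 ,  0.01252338],
       [-0.99678489,  0.00942828, -0.07956758],
       [ 0.07943892, -0.01331516, -0.9967508 ]]), 't': array([0.0244675 , 0.48705785, 1.44084351])}
wrist {'mtx': array([[380.16887189,   0.        , 323.6768216 ],
       [  0.        , 380.16887189, 245.86909671],
       [  0.        ,   0.        ,   1.        ]]), 'k1': -0.06566871739355895, 'R': array([[ 0.41217689,  0.91109976, -0.0027273 ],
       [ 0.864708  , -0.39024294,  0.31621279],
       [ 0.28703709, -0.13269393, -0.94868437]]), 't': array([-0.6236713 , -0.04097251,  0.38176432])}
```

View pics/side0.png

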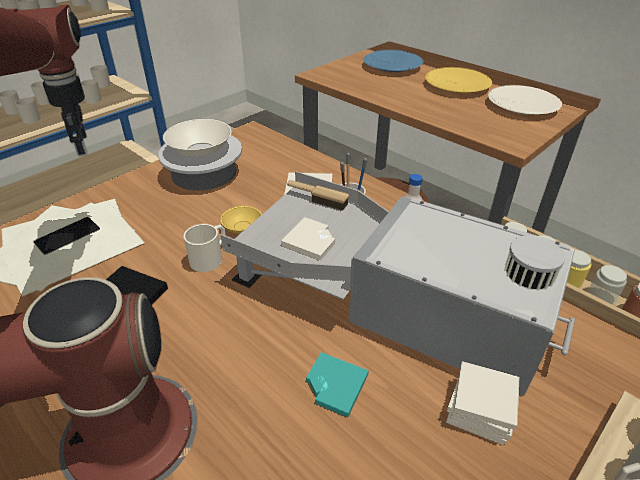

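View pics/top0.png

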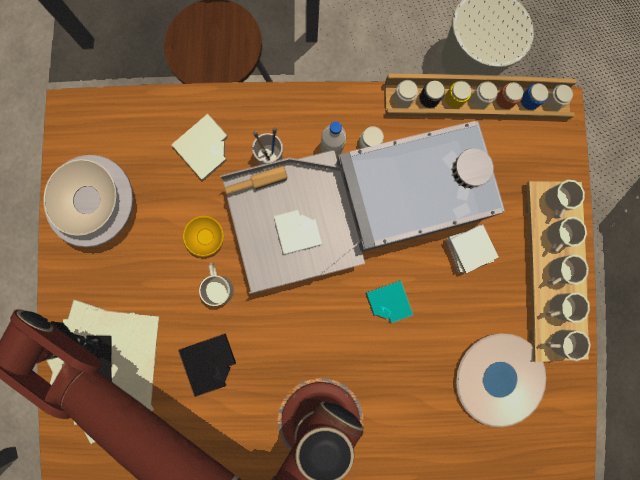

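View pics/wrist0.png

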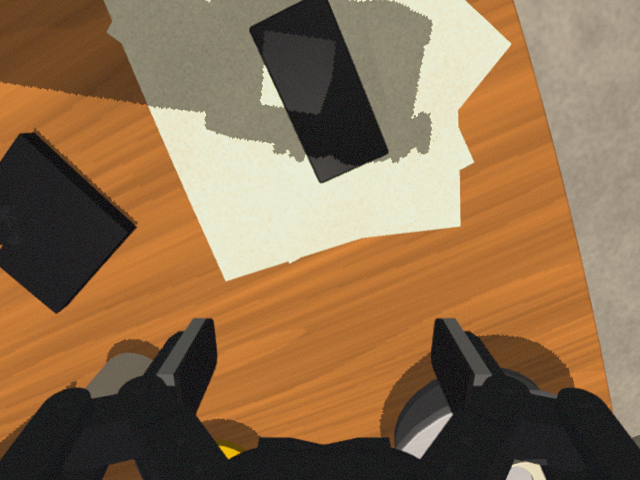

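Run:
```python
import cv2
im=cv2.imread("pics/top0.png")
c=im[110:310,210:410]; cv2.imwrite("pics/topc.png",cv2.resize(c,(800,800),interpolation=cv2.INTER_CUBIC)[:, :][0:600] if 0 else cv2.resize(c,(600,600),interpolation=cv2.INTER_CUBIC))
c=im[110:260,330:510]; cv2.imwrite("pics/topd.png",cv2.resize(c,(720,600),interpolation=cv2.INTER_CUBIC))
im=cv2.imread("pics/side0.png")
c=im[170:320,210:410]; cv2.imwrite("pics/sidec.png",cv2.resize(c,(800,600),interpolation=cv2.INTER_CUBIC))
```

```text
(no output)
```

View pics/topc.png

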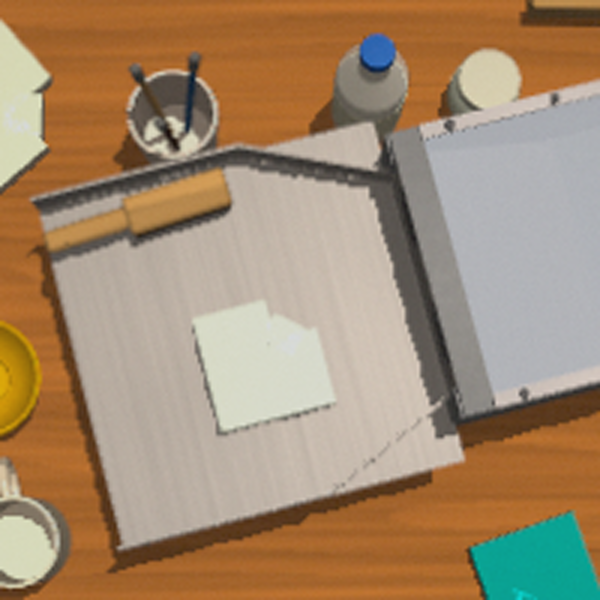

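View pics/topd.png

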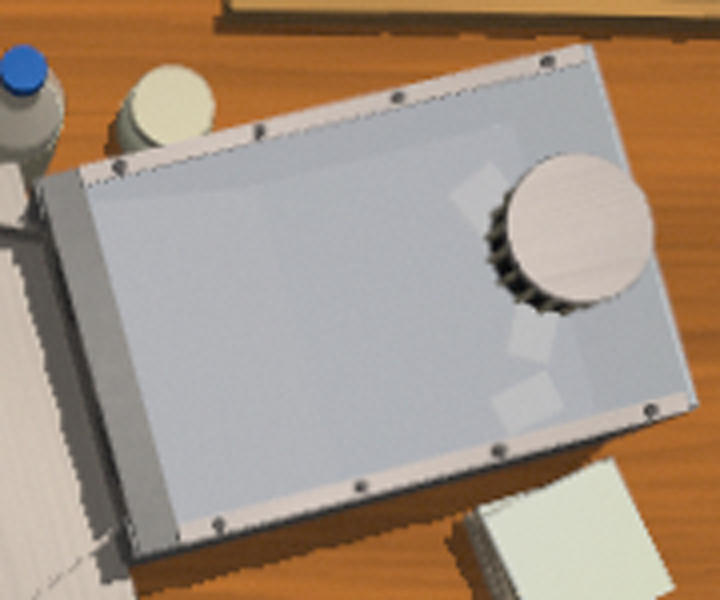

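View pics/sidec.png

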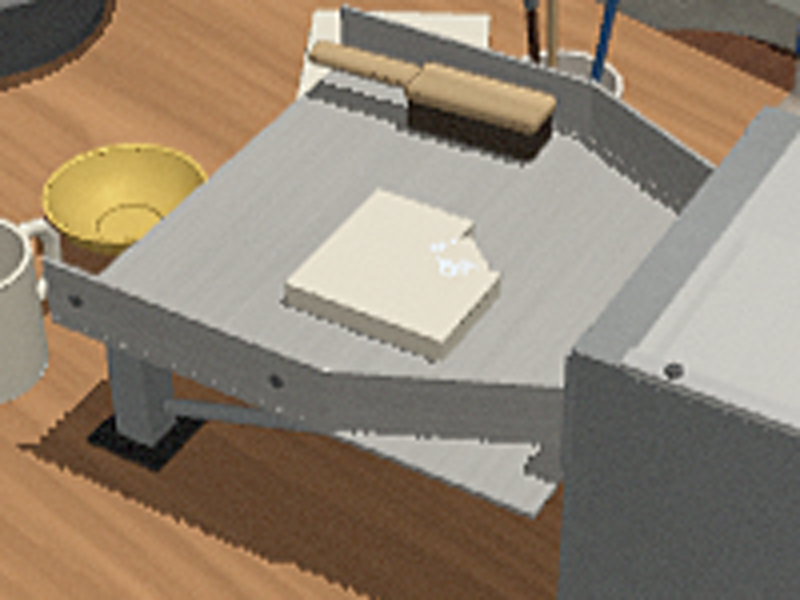

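```bash
cat > h.py <<'E'
import numpy as np,cv2
from station import ctrl
def ray(ci,uv):
    K=ci['mtx'];x=(np.array(uv,float)-[K[0,2],K[1,2]])/K[0,0]
    rd=np.hypot(*x);r=rd
    for _ in range(30): r=rd/(1+ci['k1']*r*r)
    if rd>0:x=x*r/rd
    d=ci['R'].T@np.array([x[0],x[1],1]);c=-ci['R'].T@ci['t'];return c,d
def atz(ci,uv,z):
    c,d=ray(ci,uv);return c+d*(z-c[2])/d[2]
def proj(ci,X):
    p=ci['R']@np.array(X,float)+ci['t'];x=p[:2]/p[2];x=x*(1+ci['k1']*(x@x))
    return x*ci['mtx'][0,0]+ci['mtx'][:2,2]
E
cat > m.py <<'E'
from h import *
ci=ctrl.camera_info("top")
C=lambda u,v:(210+(u+.5)/3-.5,110+(v+.5)/3-.5)
D=lambda u,v:(330+(u+.5)/4-.5,110+(v+.5)/4-.5)
roof=[atz(ci,D(*p),.182)[:2] for p in [(38,178),(135,555),(695,403),(590,45)]]
print("roof",np.round(roof,4))
e=lambda a,b:(np.linalg.norm(b-a),np.degrees(np.arctan2(*(b-a)[::-1])))
fl,fr,rr,rl=roof
print(e(fr,fl),e(rr,rl),e(fr,rr),e(fl,rl))
tile=[atz(ci,C(*p),.115)[:2] for p in [(193,318),(220,433),(335,402),(266,300),(315,330)]]
print("tile",np.round(tile,4),e(tile[1],tile[0]),e(tile[1],tile[2]),e(tile[0],tile[3]),e(tile[2],tile[4]))
for z,p in [(.14,(33,200)),(.14,(120,550)),(.1,(50,250)),(.14,(232,147)),(.1,(463,460)),(.1,(375,125))]: print(p,np.round(atz(ci,C(*p),z),4))
E
python3 m.py
```

```text
roof [[ 0.6896 -0.0503]
 [ 0.4573 -0.1053]
 [ 0.5482 -0.4578]
 [ 0.7766 -0.4015]]
(np.float64(0.2388042163032234), np.float64(13.311598615353605)) (np.float64(0.2352434498115628), np.float64(13.85104265952748)) (np.float64(0.3641099984668893), np.float64(-75.5379073976145)) (np.float64(0.3618411188030406), np.float64(-76.0962416216943))
tile [[ 0.5473  0.1136]
 [ 0.4494  0.0913]
 [ 0.4747 -0.006 ]
 [ 0.5622  0.0515]
 [ 0.5361  0.0102]] (np.float64(0.10043781556342836), np.float64(12.838510494619248)) (np.float64(0.10056524486803674), np.float64(-75.42803167219566)) (np.float64(0.06382360296655464), np.float64(-76.57246990324437)) (np.float64(0.06351352287426112), np.float64(14.802327918178872))
(33, 200) [0.6457 0.2468 0.14  ]
(120, 550) [0.3521 0.1736 0.14  ]
(50, 250) [0.6098 0.2379 0.1   ]
(232, 147) [0.6892 0.0789 0.14  ]
(463, 460) [ 0.4251 -0.1154  0.1   ]
(375, 125) [ 0.7174 -0.0444  0.1   ]
```

```bash
cat >> m.py <<'E'
from scipy.optimize import least_squares
W=np.array(roof+[atz(ci,C(*p),.14)[:2] for p in [(33,200),(120,550),(232,147)]])
B=lambda x0:np.array([[x0,.12],[x0,-.12],[x0+.364,-.12],[x0+.364,.12],[-.3,.15],[-.3,-.15],[-.12,.15]])
R2=lambda a:np.array([[np.cos(a),-np.sin(a)],[np.sin(a),np.cos(a)]])
f=lambda p:(B(p[3])@R2(p[2]).T+p[:2]-W).ravel()
s=least_squares(f,[.574,-.08,-1.32,0]);print(s.x,np.round(f(s.x)*1e3,1))
o,a=s.x[:2],s.x[2]
print("tile in box mm",np.round((np.array(tile)-o)@R2(a)*1e3,1))
T=np.array([[-.05,.05],[-.05,-.05],[.05,-.05],[.015,.05],[.05,.015]])
g=lambda p:(T@R2(p[2]).T+p[:2]-np.array(tile)).ravel()
s2=least_squares(g,[.5,.05,-1.32]);print("tile",s2.x,np.round(g(s2.x)*1e3,1)); print("box",(s2.x[:2]-o)@R2(a),s2.x[2]-a)
E
python3 m.py|tail -9
```

```text
(375, 125) [ 0.7174 -0.0444  0.1   ]
[ 5.73188096e-01 -7.84452166e-02 -1.32176823e+00 -1.10252780e-03] [-0.4  2.5 -0.6 -1.7 -1.9 -1.9  2.3  0.9 -1.1  2.5  1.8  1.8 -0.2 -4.1]
tile in box mm [[-192.5   22.3]
 [-195.   -78.1]
 [ -94.4  -77.6]
 [-128.7   21.4]
 [ -95.   -14.1]]
tile [ 0.51033395  0.05431511 -1.33153543] [-0.3  1.1  0.5 -0.2 -1.1 -0.1  0.3  0.1  0.6 -0.9]
box [-0.14415616 -0.02819485] -0.009767194745347929
```

```bash
cat >> h.py <<'E'
from scipy.spatial.transform import Rotation as Ro
o=np.array([.573188,-.078445]);a=-1.3218
ca,sa=np.cos(a),np.sin(a)
RB=np.array([[ca,-sa,0],[sa,ca,0],[0,0,1.]])
OB=np.array([*o,0])
def tobox(X): return RB.T@(np.array(X)-OB)
def toworld(x): return RB@np.array(x)+OB
def goal(tilt):
    feed,dn=RB[:,0],np.array([0,0,-1.])
    z=feed*np.sin(tilt)+dn*np.cos(tilt); x=-feed*np.cos(tilt)+dn*np.sin(tilt)
    return np.c_[x,np.cross(z,x),z]
def plan(xb,tilt):
    s=ctrl.get_obs();R=Ro.from_rotvec(s['tool_rot']).as_matrix();p=s['tool_pos']
    d=R.T@(toworld(xb)-p)*100; w=Ro.from_matrix(R.T@goal(tilt)).as_rotvec()
    print("t",s['t'],"tcp box mm",np.round(tobox(p)*1e3,1),"q",np.round(s['q'],2),"F",np.round(s['contact_force'],1),"open",round(s['opening'],4))
    print("shift cm",np.round(d,2),"turn",np.round(w,3))
def status():
    s=ctrl.get_obs();R=Ro.from_rotvec(s['tool_rot']).as_matrix()
    print("t",s['t'],"tcp box mm",np.round(tobox(s['tool_pos'])*1e3,1),"q",np.round(s['q'],2),"F box",np.round(RB.T@s['contact_force'],1),"open",round(s['opening'],4),"err turn",np.round(Ro.from_matrix(RB.T@R).as_matrix()[:,2],3))
E
python3 - <<'E'
from h import *
s=ctrl.get_obs();ci=ctrl.camera_info("wrist");R=Ro.from_rotvec(s['tool_rot']).as_matrix()
c=-ci['R'].T@ci['t'];print("cam in tool",R.T@(c-s['tool_pos']),"camera z in tool",R.T@ci['R'][2])
cs=ctrl.camera_info("side");print("side cam box",tobox(-cs['R'].T@cs['t']))
plan([-.27,-.028,.26],np.radians(20))
print(Ro.from_matrix(goal(.349)).as_matrix())
E
```

```text
cam in tool [ 8.17864436e-02  1.49653834e-06 -1.32240071e-01] camera z in tool [-3.16431668e-01 -8.27985225e-04  9.48614945e-01]
side cam box [ 0.28790464 -0.75421854  0.78733291]
t 0.15 tcp box mm [-705.4 -146.5  241.3] q [ 1.03  0.05  1.61  0.    1.48 -0.12] F [-0.3  0.4 -0.8] open 0.0851
shift cm [-36.43 -26.63  -1.83] turn [ 0.155 -0.325  0.888]
[[-0.23157528  0.96916025  0.08426924]
 [ 0.91073456  0.24643136 -0.33141235]
 [-0.34195826  0.         -0.93971514]]
```

>>> send_rows(series=[{"tx": -4.8,"ty": -3.5,"tz": -0.4,"wx": 0,"wy": 0,"wz": 0.15,"jaw": 0.5},{"tx": -5.3,"ty": -2.8,"tz": -0.4,"wx": 0,"wy": 0,"wz": 0.15,"jaw": 0.5},{"tx": -5.7,"ty": -2.0,"tz": -0.4,"wx": 0,"wy": 0,"wz": 0.15,"jaw": 0.5},{"tx": -5.9,"ty": -1.1,"tz": -0.4,"wx": 0,"wy": 0,"wz": 0.15,"jaw": 0.5}])

```text
t: 0.65
tool_pos: [0.374, 0.356, 0.2554]
tool_rot: [-1.556, -2.729, 0.008]
contact_force: [0.4, -0.6, 0.3]
opening: 0.0424
```

Run:
```python
from h import *
plan([-.27,-.028,.26],np.radians(20))
```

```text
t 0.65 tcp box mm [-470.2  -86.   255.4] q [ 0.62 -0.22  1.84 -0.    1.52  0.08] F [ 0.4 -0.6  0.3] open 0.0424
shift cm [-20.84  -0.08  -0.42] turn [ 0.046 -0.344  0.283]
```

>>> send_rows(series=[{"tx": -5.2,"ty": 0,"tz": 0,"wx": 0,"wy": 0,"wz": 0.14,"jaw": 0.5},{"tx": -5.1,"ty": 0.7,"tz": 0,"wx": 0,"wy": 0,"wz": 0.14,"jaw": 0.5},{"tx": -4.5,"ty": 1.4,"tz": 0,"wx": 0,"wy": -0.17,"wz": 0,"jaw": 0.5},{"tx": -3.5,"ty": 1.4,"tz": 0.6,"wx": 0,"wy": -0.17,"wz": 0,"jaw": 0.5},{"tx": 0,"ty": 0,"tz": 0,"wx": 0,"wy": 0,"wz": 0,"jaw": 0.5}])

```text
t: 1.27
tool_pos: [0.4761, 0.1855, 0.2556]
tool_rot: [1.763, 2.239, -0.318]
contact_force: [-0.9, -0.4, -0.1]
opening: 0.0427
```

Run:
```python
from h import *
plan([-.26,-.028,.2],np.radians(20))
im=ctrl.get_image("side"); cv2.imwrite("pics/s1.png",im[:,:,::-1])
im=ctrl.get_image("top"); cv2.imwrite("pics/t1.png",im[:,:,::-1])
im=ctrl.get_image("wrist"); cv2.imwrite("pics/w1.png",im[:,:,::-1])
```

```text
t 1.275 tcp box mm [-279.8  -29.1  255.6] q [ 0.4  -0.17  1.83 -0.35  1.55  0.19] F [-0.9 -0.4 -0.1] open 0.0427
shift cm [0.06 0.15 5.9 ] turn [-0.008  0.003 -0.011]
```

View pics/s1.png

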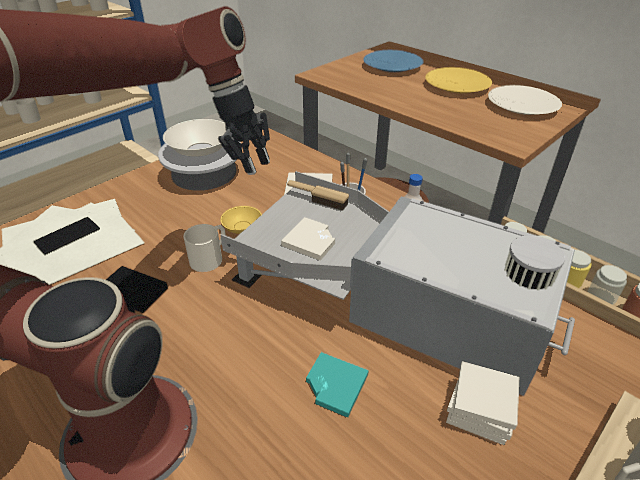

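View pics/w1.png

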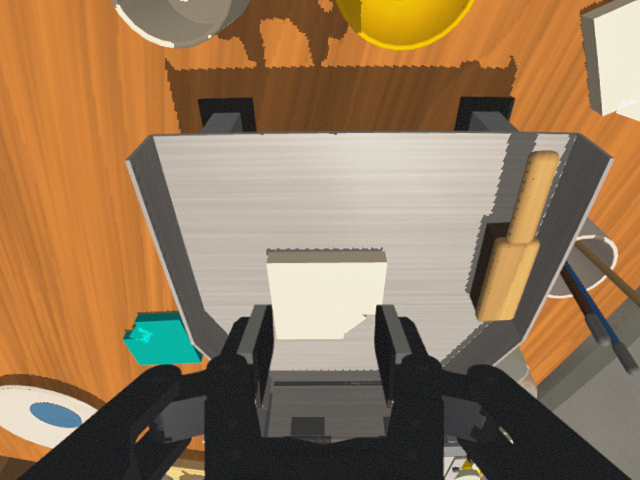

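Run:
```python
from h import *
ci=ctrl.camera_info("wrist")
for p in [(267,263),(386,262),(345,339),(275,340)]: print(np.round(tobox(atz(ci,p,.115))*1e3,1))
for p in [(202,309),(521,335),(153,134),(578,133)]: print('kink',np.round(tobox(atz(ci,p,.1))*1e3,1))
im=cv2.imread("pics/s1.png")[80:200,200:330]; cv2.imwrite("pics/s1c.png",cv2.resize(im,(650,600),interpolation=cv2.INTER_CUBIC))
s=ctrl.get_obs();R=Ro.from_rotvec(s['tool_rot']).as_matrix();cs=ctrl.camera_info("side")
for y in (.0213,.0358,-.0213,-.0358):
  for x in (-.011,.011):
    q=proj(cs,s['tool_pos']+R@np.array([x,y,.011])); print(x,y,np.round((q-[200,80])*5))
im=cv2.imread("pics/w1.png")[270:430,160:480]; cv2.imwrite("pics/w1c.png",cv2.resize(im,(800,400),interpolation=cv2.INTER_CUBIC))
```

```text
[-194.6  -78.   115. ]
[-194.7   21.   115. ]
[-92.9 -10.7 115. ]
[-91.8 -81.  115. ]
kink [-121.6 -152.5  100. ]
kink [-75.4 180.2 100. ]
kink [-302.1 -149.3  100. ]
kink [-300.9  151.1  100. ]
-0.011 0.0213 [339. 423.]
0.011 0.0213 [302. 426.]
-0.011 0.0358 [358. 409.]
0.011 0.0358 [321. 412.]
-0.011 -0.0213 [281. 467.]
0.011 -0.0213 [243. 470.]
-0.011 -0.0358 [260. 483.]
0.011 -0.0358 [223. 485.]
```

View pics/s1c.png

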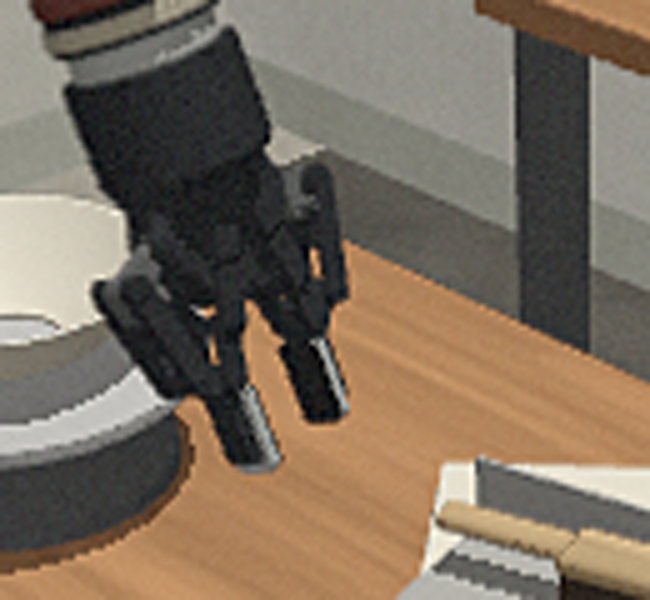

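View pics/w1c.png

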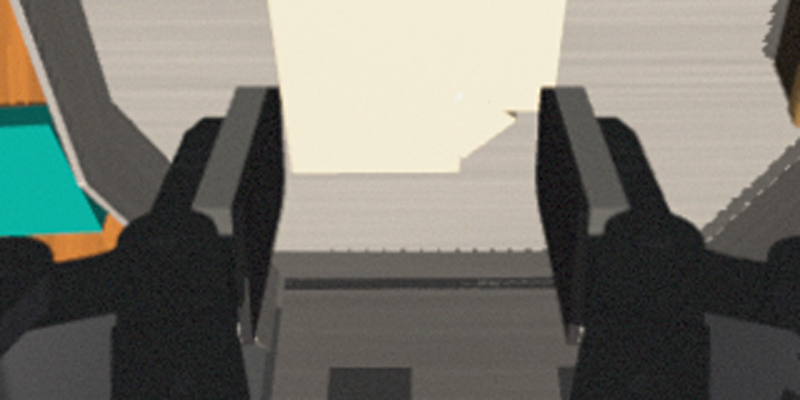

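Run:
```python
from h import *
plan([-.23,-.028,.14],np.radians(20))
plan([-.23,-.028,.1175],np.radians(20))
```

```text
t 1.425 tcp box mm [-280.5  -29.1  257. ] q [ 0.41 -0.17  1.83 -0.35  1.55  0.19] F [-0.4  0.   0.3] open 0.0424
shift cm [-0.72  0.18 12.72] turn [-0.005  0.002 -0.011]
t 1.425 tcp box mm [-280.5  -29.1  257. ] q [ 0.41 -0.17  1.83 -0.35  1.55  0.19] F [-0.4  0.   0.3] open 0.0424
shift cm [ 0.05  0.19 14.83] turn [-0.005  0.002 -0.011]
```

>>> send_rows(series=[{"tx": 0,"ty": 0.1,"tz": 4.5,"wz": -0.005,"wx": 0,"wy": 0,"jaw": 0.5},{"tx": 0,"ty": 0.1,"tz": 4.5,"wz": -0.005,"wx": 0,"wy": 0,"jaw": 0.5},{"tx": 0,"ty": 0,"tz": 3,"wz": 0,"wx": 0,"wy": 0,"jaw": 0.5},{"tx": 0,"ty": 0,"tz": 0,"wz": 0,"wx": 0,"wy": 0,"jaw": 0.5}])

```text
t: 1.92
tool_pos: [0.4874, 0.1494, 0.1444]
tool_rot: [1.753, 2.253, -0.3]
contact_force: [-0.4, -0.2, 1.0]
opening: 0.0426
```

Run:
```python
from h import *
plan([-.23,-.028,.1175],np.radians(20))
im=ctrl.get_image("side"); cv2.imwrite("pics/s2.png",cv2.resize(im[150:300,210:410,::-1],(800,600),interpolation=cv2.INTER_CUBIC))
```

```text
t 1.925 tcp box mm [-241.9  -27.   144.4] q [ 0.33 -0.1   1.96 -0.35  1.32  0.17] F [-0.4 -0.2  1. ] open 0.0426
shift cm [-0.22 -0.1   2.93] turn [ 0.002 -0.007 -0.001]
```

View pics/s2.png

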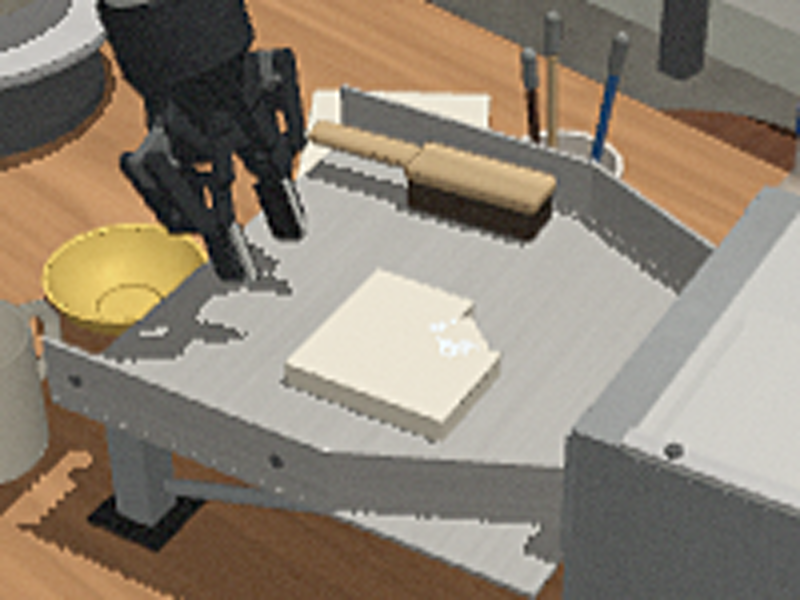

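>>> send_rows(series=[{"tx": -0.1,"ty": -0.05,"tz": 1.5,"wx": 0,"wy": -0.007,"wz": 0,"jaw": 0.5},{"tx": -0.1,"ty": -0.05,"tz": 1.0,"wx": 0,"wy": 0,"wz": 0,"jaw": 0.5},{"tx": 0,"ty": 0,"tz": 0.3,"wx": 0,"wy": 0,"wz": 0,"jaw": 0.5},{"tx": 0,"ty": 0,"tz": 0,"wx": 0,"wy": 0,"wz": 0,"jaw": 0.5}])

```text
t: 2.48
tool_pos: [0.4928, 0.1401, 0.1234]
tool_rot: [1.746, 2.245, -0.292]
contact_force: [0.0, -0.5, 0.2]
opening: 0.0425
```

Run:
```python
from h import *
plan([-.209,-.028,.1175],np.radians(20))
im=ctrl.get_image("side"); cv2.imwrite("pics/s3.png",cv2.resize(im[170:290,220:380,::-1],(800,600),interpolation=cv2.INTER_CUBIC))
```

```text
t 2.475 tcp box mm [-231.6  -24.   123.4] q [ 0.31 -0.08  1.97 -0.37  1.27  0.18] F [ 0.  -0.5  0.2] open 0.0425
shift cm [-1.92 -0.41  1.32] turn [ 0.013 -0.001 -0.003]
```

View pics/s3.png

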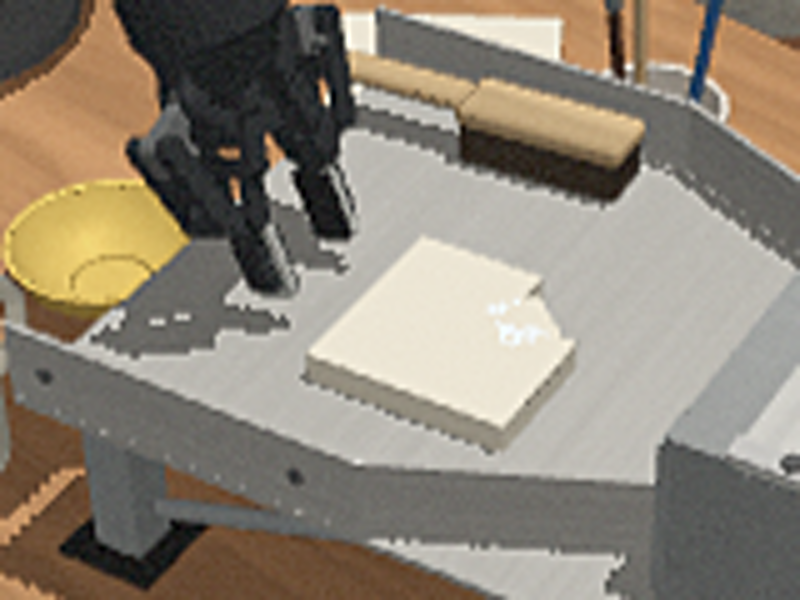

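>>> send_rows(series=[{"tx": -0.3,"ty": -0.3,"tz": 0.5,"wx": 0.01,"wy": 0,"wz": 0,"jaw": 0.5},{"tx": -0.4,"ty": -0.15,"tz": 0.3,"wx": 0,"wy": 0,"wz": 0,"jaw": 0.5},{"tx": 0,"ty": 0,"tz": 0,"wx": 0,"wy": 0,"wz": 0,"jaw": 0.5}])

```text
t: 2.9
tool_pos: [0.4912, 0.1295, 0.1187]
tool_rot: [1.751, 2.247, -0.303]
contact_force: [1.2, 0.3, -0.1]
opening: 0.0427
```

Run:
```python
from h import *
plan([-.209,-.028,.1175],np.radians(20))
```

```text
t 2.9 tcp box mm [-221.7  -28.3  118.7] q [ 0.29 -0.08  1.99 -0.37  1.27  0.16] F [ 1.2  0.3 -0.1] open 0.0427
shift cm [-1.16  0.03  0.55] turn [ 0.003 -0.001 -0.003]
```

>>> send_rows(series=[{"tx": -0.45,"ty": 0,"tz": 0.25,"wx": 0,"wy": 0,"wz": 0,"jaw": 0.5},{"tx": -0.45,"ty": 0,"tz": 0.2,"wx": 0,"wy": 0,"wz": 0,"jaw": 0.5},{"tx": -0.3,"ty": 0,"tz": 0.11,"wx": 0,"wy": 0,"wz": 0,"jaw": 0.5},{"tx": -0.3,"ty": 0,"tz": 0.11,"wx": 0,"wy": 0,"wz": 0,"jaw": 0.5},{"tx": -0.3,"ty": 0,"tz": 0.11,"wx": 0,"wy": 0,"wz": 0,"jaw": 0.5}])

```text
t: 3.52
tool_pos: [0.4964, 0.1094, 0.1176]
tool_rot: [1.751, 2.247, -0.302]
contact_force: [-0.1, -0.5, -0.6]
opening: 0.0431
```

Run:
```python
from h import *
plan([-.1,-.028,.1175],np.radians(20))
im=ctrl.get_image("side"); cv2.imwrite("pics/s4.png",cv2.resize(im[170:290,220:380,::-1],(800,600),interpolation=cv2.INTER_CUBIC))
im=ctrl.get_image("wrist"); cv2.imwrite("pics/w4.png",im[:,:,::-1])
```

```text
t 3.525 tcp box mm [-201.   -28.1  117.6] q [ 0.25 -0.09  1.99 -0.37  1.25  0.12] F [-0.1 -0.5 -0.6] open 0.0431
shift cm [-9.49  0.03  3.45] turn [ 0.004 -0.001 -0.003]
```

View pics/s4.png

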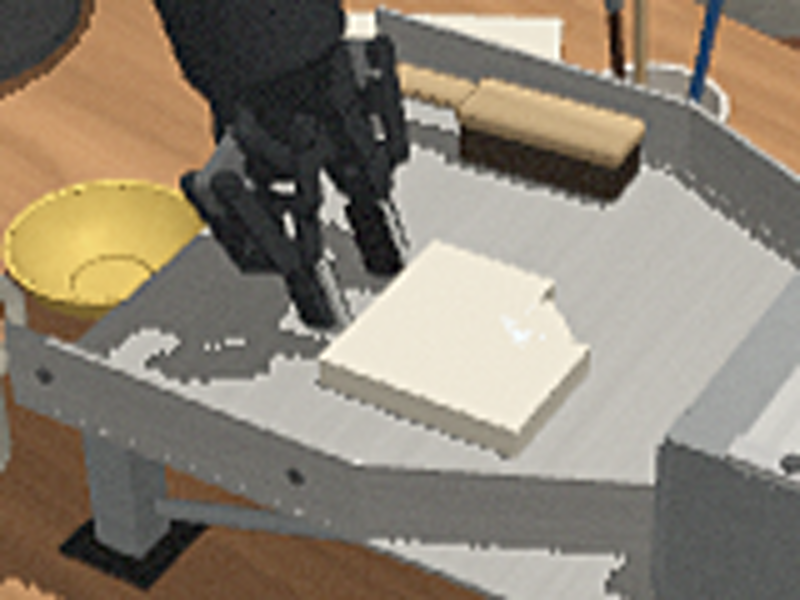

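View pics/w4.png

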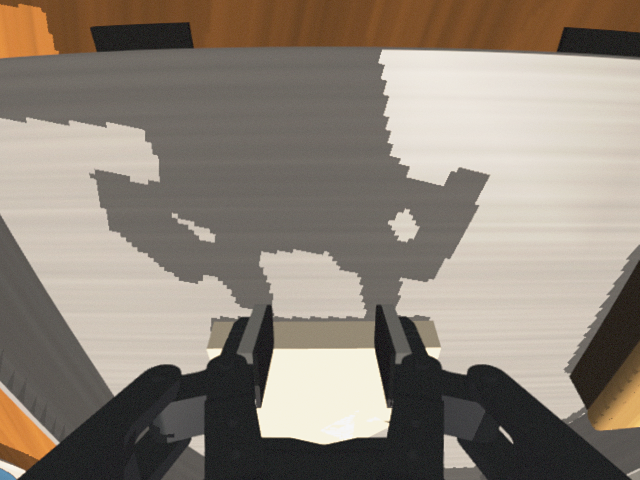

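>>> send_rows(series=[{"tx": -0.5,"ty": 0,"tz": 0.18,"wx": 0,"wy": 0,"wz": 0,"jaw": 0.5},{"tx": -0.66,"ty": 0,"tz": 0.24,"wx": 0,"wy": 0,"wz": 0,"jaw": 0.5},{"tx": -0.66,"ty": 0,"tz": 0.24,"wx": 0,"wy": 0,"wz": 0,"jaw": 0.5},{"tx": -0.66,"ty": 0,"tz": 0.24,"wx": 0,"wy": 0,"wz": 0,"jaw": 0.5},{"tx": -0.66,"ty": 0,"tz": 0.24,"wx": 0,"wy": 0,"wz": 0,"jaw": 0.5}])

```text
t: 4.25
tool_pos: [0.5051, 0.075, 0.1177]
tool_rot: [1.751, 2.247, -0.302]
contact_force: [-0.6, 0.4, -0.6]
opening: 0.0429
```

Run:
```python
from h import *
plan([-.1,-.028,.1175],np.radians(20))
```

```text
t 4.25 tcp box mm [-165.5  -28.2  117.7] q [ 0.18 -0.1   2.   -0.37  1.23  0.06] F [-0.6  0.4 -0.6] open 0.0429
shift cm [-6.15  0.03  2.25] turn [ 0.004 -0.001 -0.003]
```

>>> send_rows(series=[{"tx": -0.66,"ty": 0,"tz": 0.24,"wx": 0,"wy": 0,"wz": 0,"jaw": 0.5},{"tx": -0.66,"ty": 0,"tz": 0.24,"wx": 0,"wy": 0,"wz": 0,"jaw": 0.5},{"tx": -0.66,"ty": 0,"tz": 0.24,"wx": 0,"wy": 0,"wz": 0,"jaw": 0.5},{"tx": -0.66,"ty": 0,"tz": 0.24,"wx": 0,"wy": 0,"wz": 0,"jaw": 0.5},{"tx": -0.66,"ty": 0,"tz": 0.24,"wx": 0,"wy": 0,"wz": 0,"jaw": 0.5}])

```text
t: 4.88
tool_pos: [0.5143, 0.0384, 0.1176]
tool_rot: [1.751, 2.247, -0.303]
contact_force: [-0.9, 1.1, 0.1]
opening: 0.0423
```

Run:
```python
from h import *
plan([-.02,-.028,.1175],np.radians(20))
im=ctrl.get_image("side"); cv2.imwrite("pics/s5.png",cv2.resize(im[150:300,240:440,::-1],(800,600),interpolation=cv2.INTER_CUBIC))
im=ctrl.get_image("top"); cv2.imwrite("pics/t5.png",cv2.resize(im[110:310,210:410,::-1],(600,600),interpolation=cv2.INTER_CUBIC))
```

```text
t 4.875 tcp box mm [-127.7  -28.3  117.6] q [ 0.11 -0.1   2.01 -0.37  1.2  -0.01] F [-0.9  1.1  0.1] open 0.0423
shift cm [-10.12   0.05   3.69] turn [ 0.004 -0.001 -0.003]
```

View pics/s5.png

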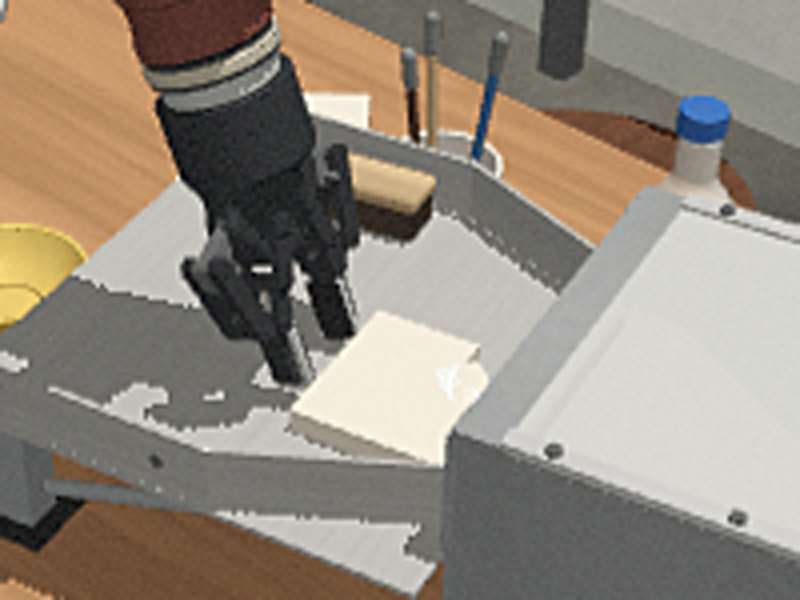

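View pics/t5.png

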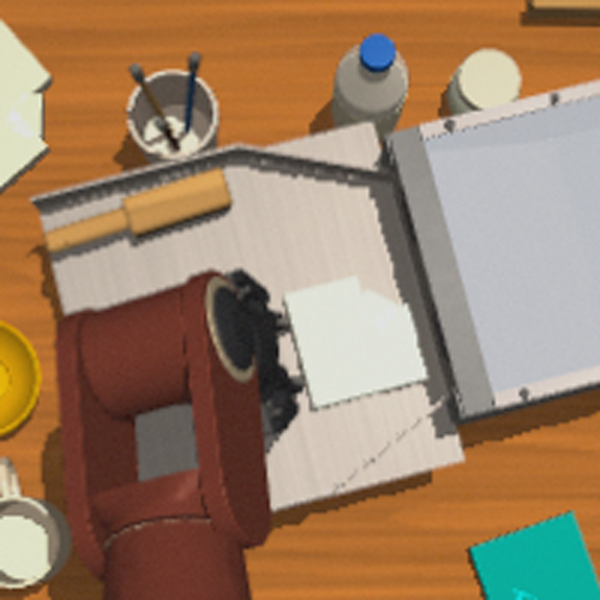

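>>> send_rows(series=[{"tx": -0.66,"ty": 0,"tz": 0.24,"wx": 0,"wy": 0,"wz": 0,"jaw": 0.5},{"tx": -0.66,"ty": 0,"tz": 0.24,"wx": 0,"wy": 0,"wz": 0,"jaw": 0.5},{"tx": -0.66,"ty": 0,"tz": 0.24,"wx": 0,"wy": 0,"wz": 0,"jaw": 0.5},{"tx": -0.66,"ty": 0,"tz": 0.24,"wx": 0,"wy": 0,"wz": 0,"jaw": 0.5},{"tx": -0.66,"ty": 0,"tz": 0.24,"wx": 0,"wy": 0,"wz": 0,"jaw": 0.5}])

```text
t: 5.6
tool_pos: [0.5234, 0.0023, 0.1176]
tool_rot: [1.751, 2.246, -0.303]
contact_force: [-0.1, -0.3, 0.5]
opening: 0.0425
```

Run:
```python
from h import *
plan([-.02,-.028,.1175],np.radians(20))
im=ctrl.get_image("side"); cv2.imwrite("pics/s6.png",cv2.resize(im[150:300,260:460,::-1],(800,600),interpolation=cv2.INTER_CUBIC))
im=ctrl.get_image("wrist"); cv2.imwrite("pics/w6.png",im[:,:,::-1])
```

```text
t 5.6 tcp box mm [-90.5 -28.4 117.6] q [ 0.03 -0.1   2.01 -0.37  1.18 -0.08] F [-0.1 -0.3  0.5] open 0.0425
shift cm [-6.62  0.05  2.42] turn [ 0.004 -0.001 -0.003]
```

View pics/s6.png

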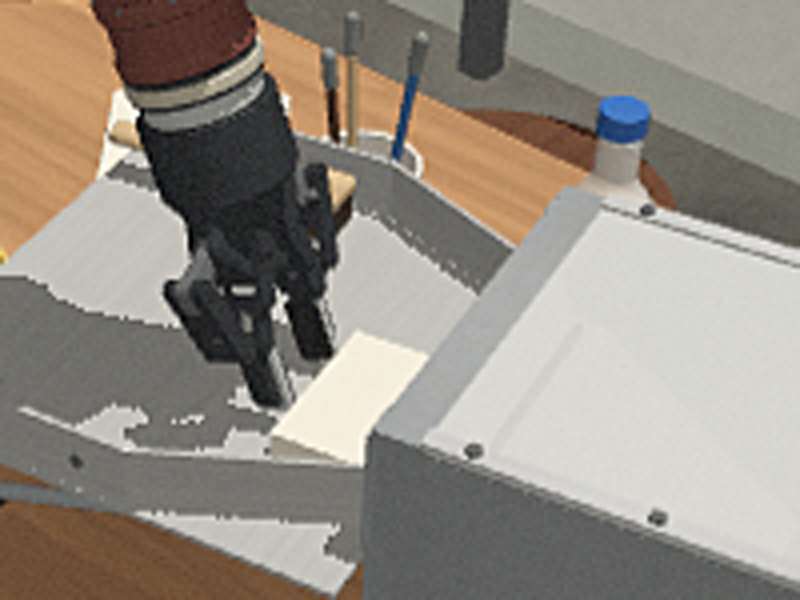

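View pics/w6.png

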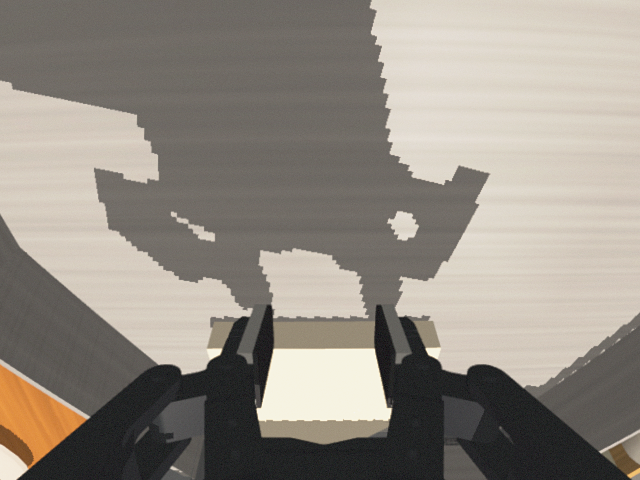

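>>> send_rows(series=[{"tx": -0.66,"ty": 0,"tz": 0.24,"wx": 0,"wy": 0,"wz": 0,"jaw": 0.5},{"tx": -0.66,"ty": 0,"tz": 0.24,"wx": 0,"wy": 0,"wz": 0,"jaw": 0.5},{"tx": -0.66,"ty": 0,"tz": 0.24,"wx": 0,"wy": 0,"wz": 0,"jaw": 0.5},{"tx": -0.66,"ty": 0,"tz": 0.24,"wx": 0,"wy": 0,"wz": 0,"jaw": 0.5},{"tx": -0.66,"ty": 0,"tz": 0.24,"wx": 0,"wy": 0,"wz": 0,"jaw": 0.5}])

```text
t: 6.32
tool_pos: [0.5324, -0.0339, 0.1177]
tool_rot: [1.751, 2.246, -0.303]
contact_force: [-0.8, 0.8, -0.4]
opening: 0.0424
```

Run:
```python
from h import *
plan([-.02,-.028,.1175],np.radians(20))
im=ctrl.get_image("side"); cv2.imwrite("pics/s7.png",cv2.resize(im[150:300,260:460,::-1],(800,600),interpolation=cv2.INTER_CUBIC))
im=ctrl.get_image("wrist"); cv2.imwrite("pics/w7.png",im[:,:,::-1])
```

```text
t 6.325 tcp box mm [-53.2 -28.5 117.7] q [-0.04 -0.09  2.   -0.37  1.15 -0.15] F [-0.8  0.8 -0.4] open 0.0424
shift cm [-3.12  0.06  1.15] turn [ 0.004 -0.001 -0.003]
```

View pics/s7.png

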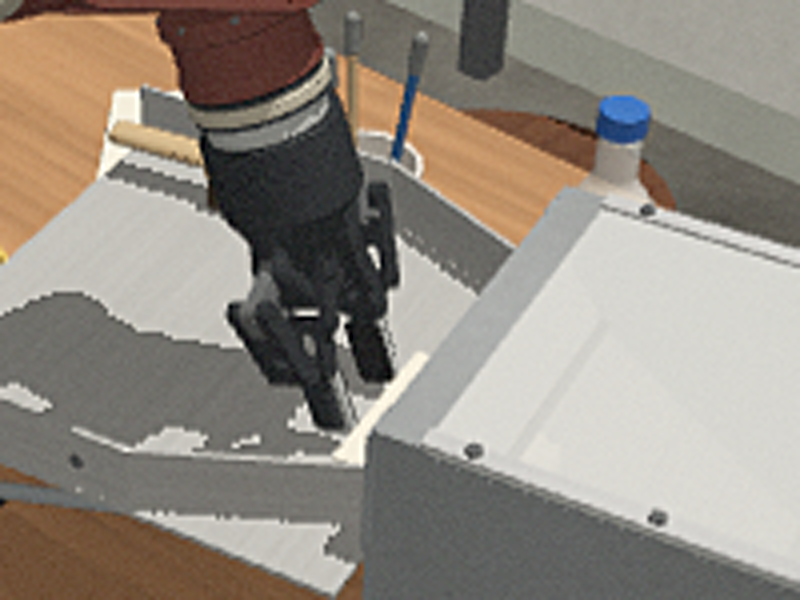

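View pics/w7.png

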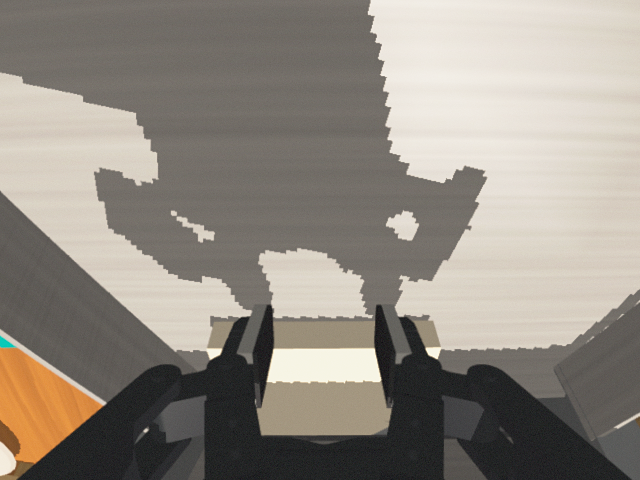

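>>> send_rows(series=[{"tx": -0.6,"ty": 0,"tz": 0.22,"wx": 0,"wy": 0,"wz": 0,"jaw": 0.5},{"tx": -0.6,"ty": 0,"tz": 0.22,"wx": 0,"wy": 0,"wz": 0,"jaw": 0.5},{"tx": -0.6,"ty": 0,"tz": 0.22,"wx": 0,"wy": 0,"wz": 0,"jaw": 0.5},{"tx": -0.6,"ty": 0,"tz": 0.22,"wx": 0,"wy": 0,"wz": 0,"jaw": 0.5}])

```text
t: 6.92
tool_pos: [0.5391, -0.0602, 0.1177]
tool_rot: [1.751, 2.246, -0.303]
contact_force: [-0.2, 0.7, 0.4]
opening: 0.0428
```

Run:
```python
from h import *
plan([-.02,-.028,.1175],np.radians(20))
im=ctrl.get_image("side"); cv2.imwrite("pics/s8.png",cv2.resize(im[150:300,260:460,::-1],(800,600),interpolation=cv2.INTER_CUBIC))
im=ctrl.get_image("wrist"); cv2.imwrite("pics/w8.png",im[240:,140:500,::-1])
```

```text
t 6.925 tcp box mm [-26.1 -28.5 117.7] q [-0.09 -0.08  1.99 -0.36  1.13 -0.2 ] F [-0.2  0.7  0.4] open 0.0428
shift cm [-0.57  0.05  0.23] turn [ 0.004 -0.    -0.003]
```

View pics/s8.png

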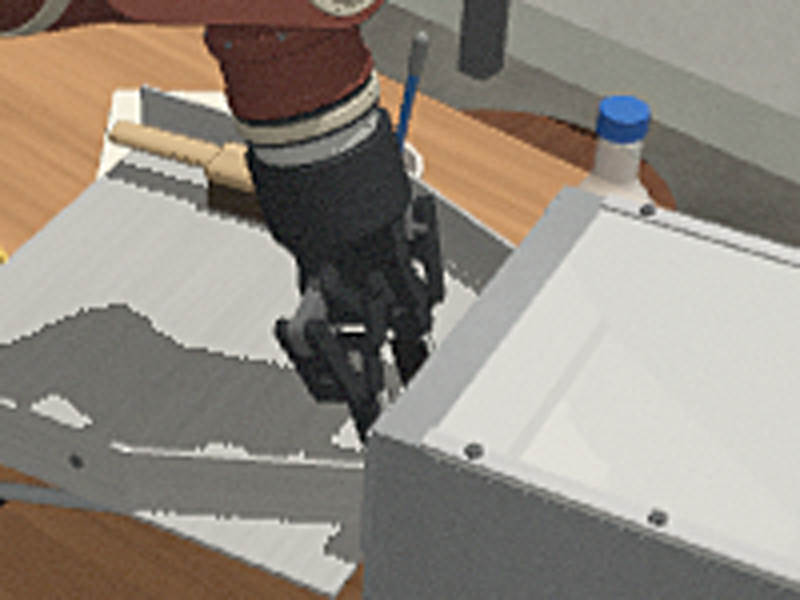

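View pics/w8.png

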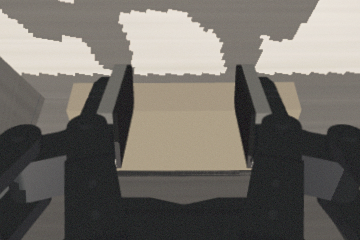

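>>> send_rows(series=[{"tx": -0.6,"ty": 0,"tz": 0.22,"wx": 0,"wy": 0,"wz": 0,"jaw": 0.5},{"tx": -0.5,"ty": 0,"tz": 0.18,"wx": 0,"wy": 0,"wz": 0,"jaw": 0.5}])

```text
t: 7.28
tool_pos: [0.5421, -0.0725, 0.1177]
tool_rot: [1.751, 2.245, -0.304]
contact_force: [-0.1, -0.4, 0.2]
opening: 0.043
```

Run:
```python
from h import *
plan([-.01,-.028,.1175],np.radians(20))
im=ctrl.get_image("side"); cv2.imwrite("pics/s9.png",cv2.resize(im[150:300,260:460,::-1],(800,600),interpolation=cv2.INTER_CUBIC))
im=ctrl.get_image("wrist"); cv2.imwrite("pics/w9.png",im[240:,140:500,::-1])
```

```text
t 7.275 tcp box mm [-13.4 -28.7 117.7] q [-0.11 -0.07  1.98 -0.36  1.13 -0.22] F [-0.1 -0.4  0.2] open 0.043
shift cm [-0.31  0.07  0.14] turn [ 0.004  0.001 -0.003]
```

View pics/s9.png

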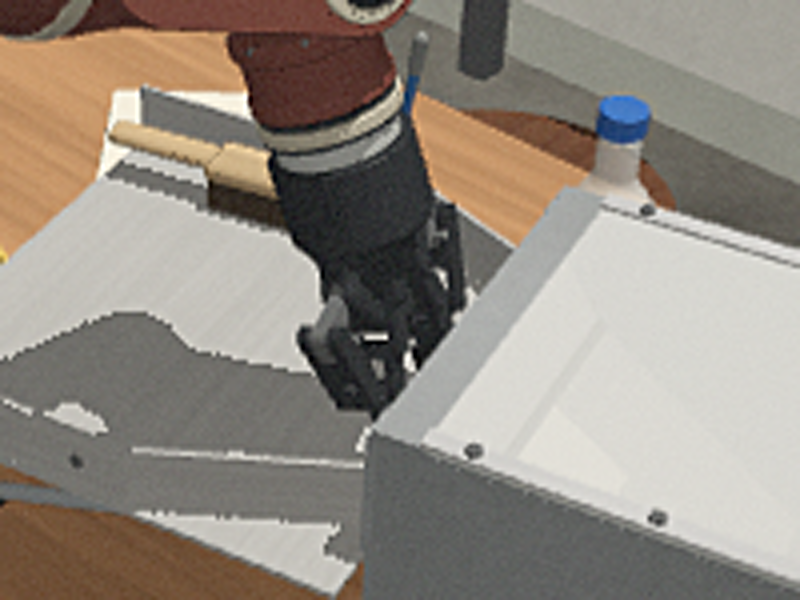

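View pics/w9.png

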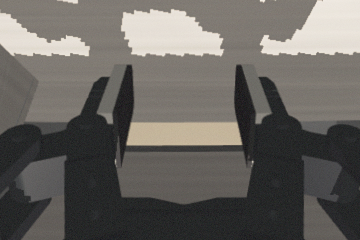

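>>> send_rows(series=[{"tx": 0,"ty": 0,"tz": 0,"wx": 0,"wy": 0,"wz": 0,"jaw": 0.5},{"tx": 0,"ty": 0,"tz": 0,"wx": 0,"wy": 0,"wz": 0,"jaw": 0.5},{"tx": 0,"ty": 0,"tz": 0,"wx": 0,"wy": 0,"wz": 0,"jaw": 0.5}])

```text
t: 7.75
tool_pos: [0.542, -0.0725, 0.1177]
tool_rot: [1.752, 2.245, -0.304]
contact_force: [0.1, 0.5, 0.2]
opening: 0.0427
```

Run:
```python
from h import *
plan([-.01,-.028,.1175],np.radians(20))
im=ctrl.get_image("side"); cv2.imwrite("pics/s10.png",cv2.resize(im[150:300,260:460,::-1],(800,600),interpolation=cv2.INTER_CUBIC))
im=ctrl.get_image("wrist"); cv2.imwrite("pics/w10.png",im[240:,140:500,::-1])
im=ctrl.get_image("top"); cv2.imwrite("pics/t10.png",cv2.resize(im[110:260,330:510,::-1],(720,600),interpolation=cv2.INTER_CUBIC))
```

```text
t 7.75 tcp box mm [-13.5 -28.7 117.7] q [-0.11 -0.07  1.98 -0.36  1.13 -0.22] F [0.1 0.5 0.2] open 0.0427
shift cm [-0.32  0.07  0.13] turn [ 0.003  0.    -0.004]
```

View pics/s10.png

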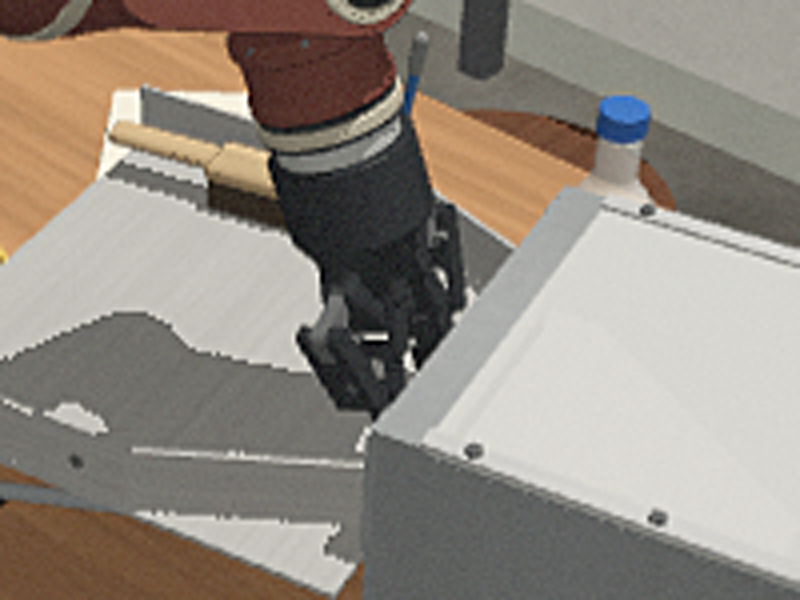

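View pics/w10.png

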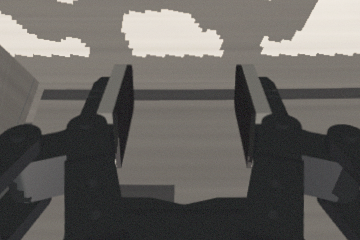

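View pics/t10.png

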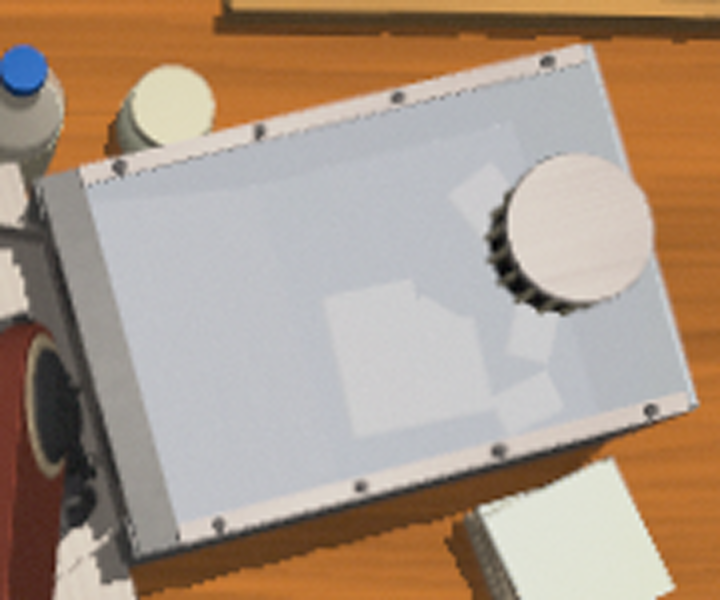

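>>> send_rows(series=[{"tx": 0.7,"ty": 0,"tz": -0.3,"wx": 0,"wy": 0,"wz": 0,"jaw": 0.5},{"tx": 1.5,"ty": 0,"tz": -0.6,"wx": 0,"wy": 0,"wz": 0,"jaw": 0.5},{"tx": 2.5,"ty": 0,"tz": -1.0,"wx": 0,"wy": 0,"wz": 0,"jaw": 0.5},{"tx": 3,"ty": 0,"tz": -1.8,"wx": 0,"wy": 0,"wz": 0,"jaw": 0.5},{"tx": 2,"ty": 0,"tz": -3,"wx": 0,"wy": 0,"wz": 0,"jaw": 0.5}])

```text
t: 8.52
tool_pos: [0.5109, 0.0428, 0.146]
tool_rot: [1.756, 2.246, -0.308]
contact_force: [0.8, 0.5, -0.1]
opening: 0.0427
```

>>> send_rows(series=[{"tx": 1.5,"ty": 0,"tz": -4,"wx": 0,"wy": 0,"wz": 0,"jaw": 0.5},{"tx": 1.5,"ty": 0,"tz": -4,"wx": 0,"wy": 0,"wz": 0,"jaw": 0.5},{"tx": 1.5,"ty": 0,"tz": -4,"wx": 0,"wy": 0,"wz": 0,"jaw": 0.5},{"tx": 0,"ty": 0,"tz": 0,"wx": 0,"wy": 0,"wz": 0,"jaw": 0.5}])

```text
t: 9.02
tool_pos: [0.4879, 0.1316, 0.248]
tool_rot: [1.749, 2.25, -0.302]
contact_force: [-0.7, 0.1, 0.5]
opening: 0.0423
```

Run:
```python
from h import *
plan([-.2,-.028,.25],np.radians(20))
im=ctrl.get_image("side"); cv2.imwrite("pics/s11.png",im[:,:,::-1])
im=ctrl.get_image("wrist"); cv2.imwrite("pics/w11.png",im[:,:,::-1])
im=ctrl.get_image("top"); cv2.imwrite("pics/t11.png",im[:,:,::-1])
```

```text
t 9.025 tcp box mm [-224.5  -30.9  248. ] q [ 0.3  -0.21  1.88 -0.35  1.49  0.08] F [-0.7  0.1  0.5] open 0.0423
shift cm [-2.38  0.29  0.65] turn [ 0.004 -0.002 -0.   ]
```

View pics/s11.png

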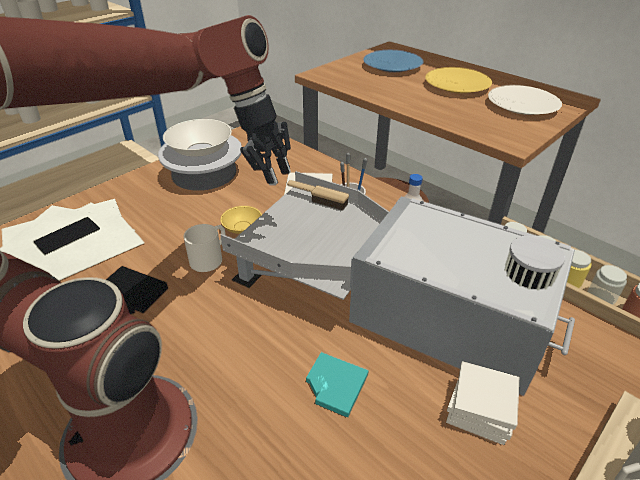

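View pics/w11.png

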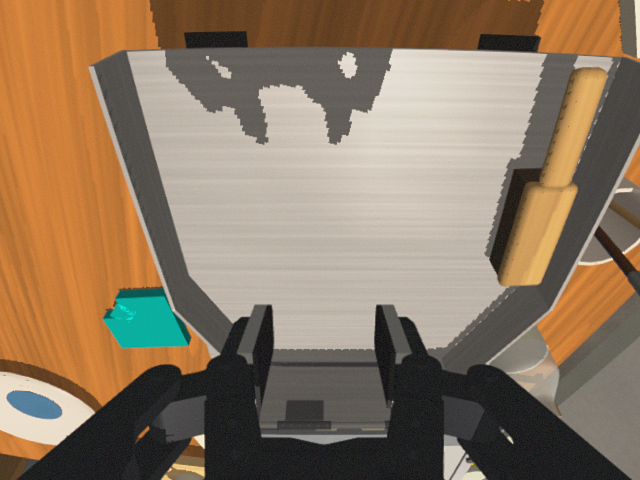

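View pics/t11.png

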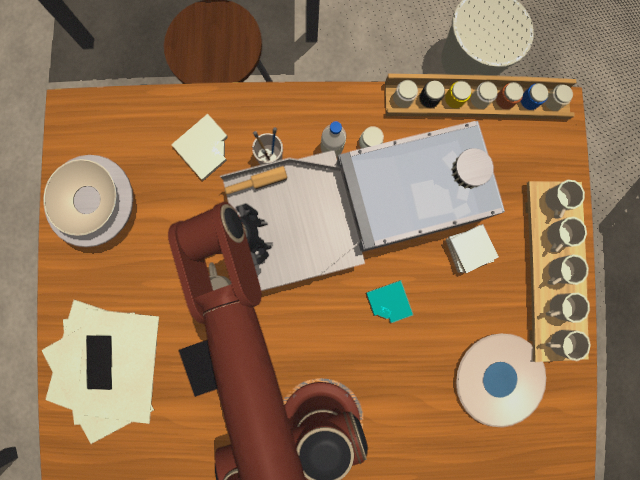

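Run:
```python
from h import *
ci=ctrl.camera_info("wrist")
for n,X in dict(traylip0=(0,-.028,.1),flapedge_shut=(.001,-.028,.103),flapedge_02=(.002+.069*np.sin(.2),-.028,.172-.069*np.cos(.2)),edge=(.032,-.028,.1),hinge=(.002,-.028,.172),roof=(-.001,-.028,.182)).items(): print(n,np.round(proj(ci,toworld(X)),1))
im=cv2.imread("pics/w11.png")[320:460,230:410]; cv2.imwrite("pics/w11c.png",cv2.resize(im,(720,560),interpolation=cv2.INTER_CUBIC))
a=cv2.imread("pics/top0.png").astype(int);b=cv2.imread("pics/t11.png").astype(int)
d=np.abs(a-b).max(2)>60; d[:, :]=d
cv2.imwrite("pics/diff.png",(d*255).astype(np.uint8))
```

```text
traylip0 [330.  359.4]
flapedge_shut [330.  362.4]
flapedge_02 [329.9 371.4]
edge [329.7 376.3]
hinge [330.5 426.3]
roof [330.7 435.5]
```

View pics/w11c.png

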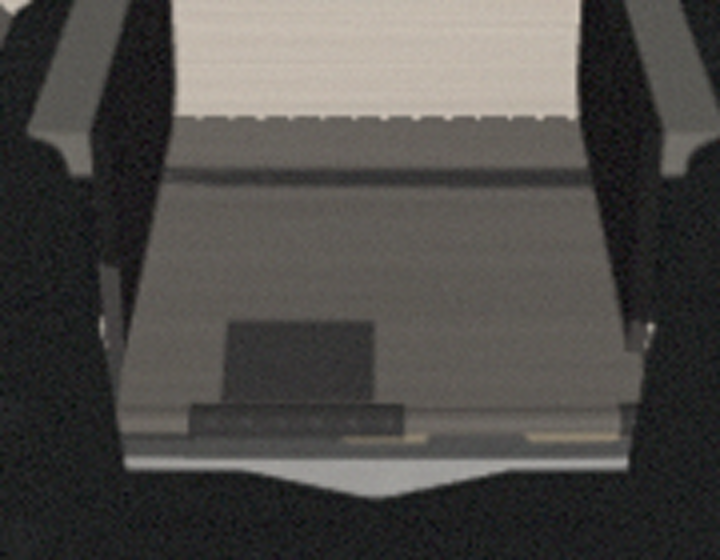

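View pics/diff.png

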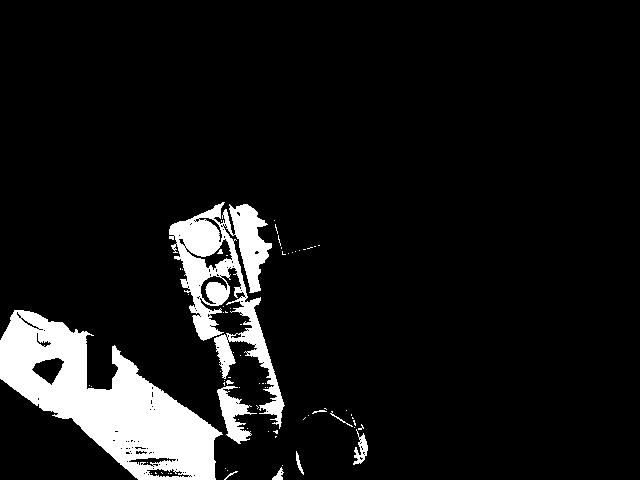

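Run:
```python
from h import *
s=ctrl.get_obs();print(s['t'],s['dq'],s['contact_force'])
print(ctrl.finish_job())
```

```text
9.175 [-0.01871352  0.01318849  0.01492554 -0.00064474 -0.00090977 -0.00166493] [-0.26389447  0.46549623  0.04468917]
the job is handed in; nothing more can be done
None
```

The chipped tile is in the scrap box, the flap has fallen shut, and the job was handed in at 9.2 s of the 38 s allowed.

**What I did:** I tilted the hand 20° and set the fingers about 43 mm apart. I then pushed the tile's rear edge straight along the tray at about 5 cm/s until it tipped over the inner edge and slid down. After that I drew the hand straight back and lifted it clear.

**Choosing the tile:** The lookalikes were the larger cream tile on the bench at top pixel (200, 147), the black one at (207, 365) and the turquoise one at (390, 301). I took the smaller cream one on the tray at (298, 232). Its 100 mm sides measured right in the close crop.

**Last checks:**
- **Tile:** it lies flat in the box, seen through the roof window.
- **Flap:** its lower edge is at wrist-image row 364, against 362 predicted for fully shut.
- **Other things:** comparing the first and last top pictures shows no change beyond the arm and the tile. That comparison can't rule out movement under the arm. The mug is hidden there, but the side view shows it in place.
- **Forces:** every wrist force I read was under 2 N.

None of the checks failed. One descent row ended about 4 mm sideways and 6 mm high. I corrected this before touching the tile.

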